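Clamp the mended pot

ROBOT

A 6-joint arm with a two-finger parallel gripper is mounted at the origin on the work surface. World frame = base frame: x ahead of the robot, y to its left, z up, the work surface at z = 0. Lengths are in mm, angles in rad, forces in N, time in s.
With the tool pointing down it reaches from about 350 to 975 mm from the base axis. Payload 7.1 kg.
Tool frame: the origin (TCP) lies between the finger pads; the fingertips stand 19 mm ahead of it and the grasp point (between the pads) is the TCP (ctrl.finger_overhang is the distance from the TCP to the fingertips, in mm); z points along the fingers, y is the line along which they close (so a half turn about z gives the same grasp; the last joint's range is limited). The gripper opens to 88 mm and grips with 3 to 60 N. Pads are 20 mm wide; open, the fingers measure 115 mm over their backs; the gripper's body (75 mm by 178 mm) begins 61 mm behind the grasp point.
Start: joints at [1.083, 0.423, 1.63, -0, 1.089, -0.019], TCP at [282.353, 557.568, 241.675] pointing down, gripper open.
Joint ranges: [-3, 3], [-0.9, 2.11], [0.09, 2.58], [-1.31, 4.45], [0.11, 2.69], [-2.54, 2.54]. Speed limits (rad/s): [2.39, 2.39, 3.01, 3.14, 3.14, 3.14].

INTERFACE

Orientations are given as a rotation vector (axis times angle).
In Python, from workcell import ctrl gives the robot as it stands. The module is installed in compiled form; this text tells all that it offers.
- The arm moves only by the tool arm_command, never from a script. Its argument "rows" is one flat list of numbers, 7 for each row, row after row: the turn, a rotation vector about the tool's x, y, z scaled (see below), then the shift along the tool's x, y, z scaled (see below), then the opening, from -1 (shut) to 1 (fully open). A call has 1 to 5 rows; each row is the pose to reach, as a shift and turn from the pose commanded when the call began, along the tool's axes at that moment, turning the shorter way round; what a row does not reach only later rows make up. The controller multiplies each number of a shift by 80 mm and each number of a turn by 180 degrees. A row lasts 1/10 s, in which the tool goes at most 50 mm and 8.59 degrees, less where a joint would pass 70% of its speed; a pose out of reach is approached as far as the arm can. A call with a number of a shift or a turn outside -1 to 1 is refused whole. A call with a gripper value outside its range is refused whole. The fingers move at their own pace and stop on an object; the grip force is fixed at half the most. Time passes only in rows, so rows that repeat a pose let the fingers close. It gives the time, the measured TCP pose, the force, the opening and the grip force at its end, in the units of the state.
- ctrl.get_obs(): the state, without advancing time (a new reading comes with each control period).
- ctrl.get_image(name): name is "scene" or "side" or "wrist"; returns (picture, depth): 384x512x3 uint8, red, green, blue; 384x512 float32, mm along the optical axis (not along the pixel's ray), 0 where there is no reading.
- ctrl.camera_params(name): a dict with "camera_matrix" (3x3 intrinsics, pixels), "world_to_cam" (4x4, takes a point from world to camera coordinates); the wrist camera has in their place "tool_from_camera" (4x4, takes a point from camera to tool coordinates, whose origin is the TCP and whose axes are the flange's). Camera axes: x right, y down, z forward; pixel columns grow to the right and rows downward; lengths in mm; the calibration is good to about 2 mm. The wrist camera is an equidistant fisheye: a pixel r from the principal point sees the ray r / f radians off the axis. A picture is of the moment at which its call begins: read the wrist's pose just before it. camera_params takes no time and is no camera call.
- ctrl.close_job(): hands the job in; it is judged then, once.
The state is a dict: "t": time; "qpos": joint angles; "qvel": joint speeds; "joint_torque": joint torques, N m; "ee_pos": TCP position; "orientation": TCP orientation; "ft_force": force on the tool from outside, world axes, zero at the start; "moment": the same for the moment, N m; "width": finger opening in mm; "grasp_force": force on a finger pad.
Only numpy, scipy, OpenCV 4.12 (cv2) and the standard library are available. Lean on these libraries where they do the work, as an engineer would, in place of code of your own. Each camera call takes 0.05 s, during which the arm holds its last target. There are 200 camera calls.

TASK

The mended terracotta pot on the sliding carriage needs its glued joint pressed: push the carriage fully home by its blue knob, then swing the orange-pegged latch all the way round behind the carriage to lock it. Then flip the red safety catch right over to the side to free the lever, pull the lever's black grip towards the robot base as far as it goes, and finish still gripping it there, because the lever is sprung and must be held. Leave the spray bottle, the spare pot, the twine and the cup where they are.

Things in the scene. Friction and masses are not known exactly. Their poses are not given: they have to be found in the camera images.
- clamp: Pot clamp: wooden base board 210 x 500 x 18 mm fixed on the bench, turned slightly each run. Origin on the bench surface; board spans -120..+90 mm in its x, +-250 mm in its y. Axes used below: x roughly away from the robot base, y to its left, z up. Carriage on the -y side; green pad housing (70 x 34 mm, top at 106 mm) at y +105 mm; lever and catch at y +170 mm.
- carriage (a joint): Slide of the aluminium carriage (110 x 150 mm, top 36 mm high) along clamp +y; m. 0 = fully out, 0.12 = fully home at its stop; starts 0 to 0.04. Stays where left, slides at about 2 N. The mended pot (90 mm wide rim, 108 mm above the bench) is fixed on it; pot axis at clamp x 0, 75 mm to +y of the knob.
- carriage_knob (a point): Centre of the blue knob on the carriage: upright cylinder 22 mm diameter, 35 mm tall, its top 125 mm above the bench and this point 107.5 mm; on a 12 mm post. Grip it from above or push it towards clamp +y. 30 mm towards clamp +x of the pot's axis line.
- latch (a joint): Turn latch, vertical hinge; rad. 0 = arm points to clamp -y beside the carriage's path (open); 1.57 = arm points to clamp +x across behind the carriage (locked, at its stop). Closes counter-clockwise seen from above. Starts 0 to 0.2, stays where left, 1 to 2 N at the peg. The arm hits the carriage if that is not home.
- latch_hinge (a point): Point on the latch's vertical hinge axis, 30 mm above the bench, at clamp x -85 mm, y -125 mm.
- latch_peg (a point): Centre of the orange peg at the end of the latch arm, 60 mm from the hinge axis: upright cylinder 20 mm diameter, 42 mm tall, top 115 mm above the bench, this point 94 mm; on a 12 mm post. The steel arm below it reaches 38 mm above the bench.
- catch (a joint): Red safety catch, hinge along clamp x; rad. 0 = upright (leaning 0.15 rad to clamp -y), its dog stands in front of the lever and stops it almost at once (about 0.02 rad); 1.62 = tab and dog lie flat to clamp +y, lever free. Pushed beyond about 0.6 it falls over by itself and stays. Takes under 1 N.
- catch_hinge (a point): Point on the catch's horizontal axis directly below the tab, 45 mm above the bench, at clamp x -85 mm, y +170 mm.
- catch_tab (a point): Upper end of the red tab, 65 mm from the axis; the tab is a flat red paddle 24 mm (clamp x) by 10 mm by 66 mm long, on the robot's side of the lever, its top 115 mm above the bench when upright. Push it sideways to clamp +y.
- lever (a joint): Sprung lever, hinge along the clamp's y; rad. 0 = leaning 0.3 rad away from the robot base (rest), grows as the grip is pulled towards clamp -x, 0.9 = at its stop, leaning 0.6 rad the other way, pad pressing the pot. Springs back to 0 if let go; holding it at 0.9 takes about 8 to 12 N at the grip.
- lever_hinge (a point): Point on the lever's hinge axis, 45 mm above the bench, at clamp x +14 mm, y +170 mm.
- lever_grip (a point): Middle of the lever's black grip bar, 170 mm from the hinge axis (207 mm above the bench at rest, 185 mm at the stop): round bar 22 mm diameter, 96 mm long along the clamp's y, held at both ends by steel arms 45 mm either side so that the middle is free below for about 60 mm.
- spray: Bystander: yellow plastic spray bottle, 76 mm diameter, 220 mm tall, upright; origin under its centre.
- pot: Bystander: spare terracotta pot, 110 mm across the rim, 100 mm tall; origin under its centre.
- twine: Bystander: spool of twine, 64 mm diameter, 60 mm tall; origin under its centre. It and the cup stand at opposite ends of the clamp, either way round.
- cup: Bystander: blue ceramic cup, 70 mm diameter, 70 mm tall; origin under its centre.

How it is judged:
By the outcome, as a careful person would: the job done as asked, in the order asked, and still so for the second after the job is handed in, while the arm keeps its last pose, push and grip.
It also fails if it takes over 72 s, if anything falls off the work surface, if the arm or the gripper's body presses on something with over 40 N, if the wrist force passes 120 N, or if a joint passes its speed limit or range.

## Working session

There is one attempt and no reset: what is moved stays moved. The work goes in short steps, Python scripts to look and compute and a tool call to move; the robot and the scene stay as the last step left them, time stands still between calls to the robot, and variables do not carry over. Pictures are saved under pics/ and viewed, at most 10 in all, crops included, and the job is handed in when it is done.

Besides the shell and the picture viewer there is one more tool, called after ">>>" as name(argument=value, ...) on one line, values as JSON. arm_command: Moves the arm, as the interface text tells. Shifts and turns lie within -1 to 1; 1 stands for 80 mm of shift or 180 degrees of turn. Its arguments: {"type":"object","properties":{"rows":{"type":"array","items":{"type":"number"}}},"required":["rows"]}

```bash
mkdir -p pics
cat > h.py <<'E'
import numpy as np, cv2
from workcell import ctrl
from scipy.spatial.transform import Rotation as R
def cloud(name):
    im,d=ctrl.get_image(name); p=ctrl.camera_params(name)
    K=p["camera_matrix"]; T=np.linalg.inv(p["world_to_cam"])
    v,u=np.mgrid[:384,:512]
    c=np.stack([(u-K[0,2])/K[0,0]*d,(v-K[1,2])/K[1,1]*d,d],-1)
    return im,d,c@T[:3,:3].T+T[:3,3]
E
python3 - <<'E'
from h import *
o=ctrl.get_obs(); print({k:np.round(v,3) for k,v in o.items()}, ctrl.finger_overhang)
ims=[]
for n in("scene","side"):
    im,d,P=cloud(n); np.savez(f"{n}.npz",im=im,d=d,P=P)
    cv2.imwrite(f"pics/{n}.png",cv2.resize(im[:,:,::-1],(768,576)))
    print(n,np.linalg.inv(ctrl.camera_params(n)["world_to_cam"])[:3,[2,3]].T.round(2))
    h=cv2.cvtColor(im,cv2.COLOR_RGB2HSV)
    for nm,lo,hi in(("blue",(100,120,50),(125,255,255)),("orange",(8,180,120),(18,255,255)),("red",(0,180,80),(5,255,255)),("green",(45,80,40),(85,255,255)),("black",(0,0,0),(180,255,45))):
        m=cv2.inRange(h,lo,hi)
        k,l,s,c=cv2.connectedComponentsWithStats(m)
        for i in range(1,k):
            if s[i,4]>40:
                q=P[(l==i)&(d>0)]
                if len(q): print(nm,s[i],np.median(q,0).round(),np.percentile(q,[3,97],axis=0).round().tolist())
E
```

```text
{'t': np.float64(0.0), 'qpos': array([ 1.083,  0.424,  1.631, -0.   ,  1.089, -0.019]), 'qvel': array([-0.001, -0.001,  0.002,  0.002,  0.001,  0.001]), 'joint_torque': array([-3.0000e-03, -5.4465e+01, -2.7366e+01,  6.4000e-02,  2.3000e-02,
       -0.0000e+00]), 'ee_pos': array([282.12 , 557.127, 240.93 ]), 'orientation': array([-7.300e-01, -3.055e+00,  2.000e-03]), 'ft_force': array([-0.234, -0.278, -0.563]), 'moment': array([-0.001,  0.003, -0.012]), 'grasp_force': np.float64(0.0), 'width': np.float64(87.726)} 19.0
scene [[-6.40000e-01 -4.20000e-01 -6.40000e-01]
 [ 1.29349e+03  4.84870e+02  8.69540e+02]]
blue [ 61 131  27  23 400] [ 643. -749.  118.] [[590.0, -803.0, 88.0], [675.0, -714.0, 122.0]]
blue [134 175  18  24 321] [ 651. -391.   48.] [[614.0, -429.0, 14.0], [675.0, -366.0, 69.0]]
blue [179 175   6  11  51] [ 615. -240.  116.] [[602.0, -250.0, 98.0], [619.0, -234.0, 125.0]]
red [332   0   6  20  56] [-469. -208.  400.] [[-478.0, -222.0, 363.0], [-461.0, -192.0, 438.0]]
red [290 200   6  18  73] [521. 120.  93.] [[511.0, 112.0, 60.0], [527.0, 125.0, 115.0]]
green [  0  33  
[... 3818 characters left out ...]
826.] [[141.0, 143.0, 783.0], [175.0, 209.0, 865.0]]
black [181   6   7  22  87] [1288. 1636.  361.] [[1271.0, 1614.0, 296.0], [1304.0, 1657.0, 417.0]]
black [  0  22  17  56 225] [ 195. 1634.  398.] [[183.0, 1619.0, 253.0], [207.0, 1651.0, 508.0]]
black [ 99 106  19   8  61] [274. 529. 397.] [[245.0, 516.0, 391.0], [310.0, 558.0, 404.0]]
black [103 112  18  21 142] [258. 493. 342.] [[223.0, 467.0, 323.0], [334.0, 602.0, 347.0]]
black [246 156  15  11  58] [654. 110. 214.] [[648.0, 67.0, 206.0], [661.0, 153.0, 220.0]]
black [134 201   4  31  51] [ 77. -51. 319.] [[62.0, -80.0, 278.0], [93.0, -20.0, 345.0]]
black [252 202   9  11  67] [586.   7.  76.] [[568.0, 3.0, 56.0], [605.0, 15.0, 95.0]]
```

View pics/scene.png

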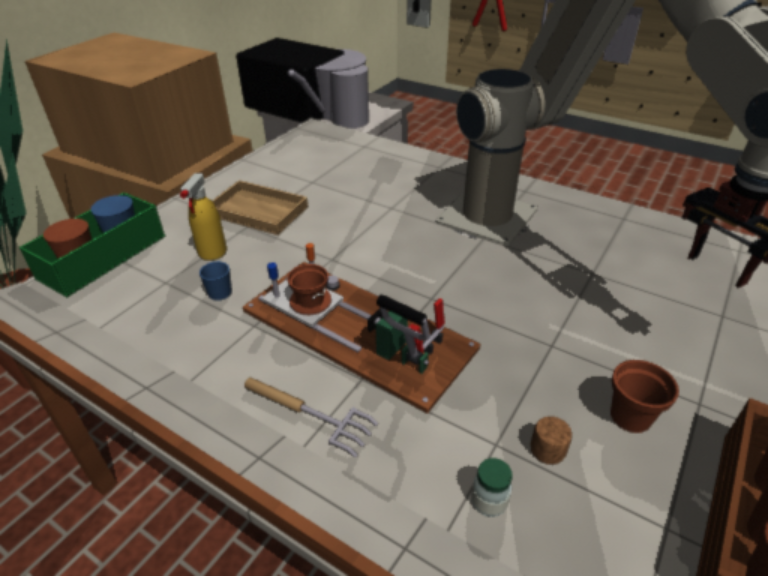

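View pics/side.png

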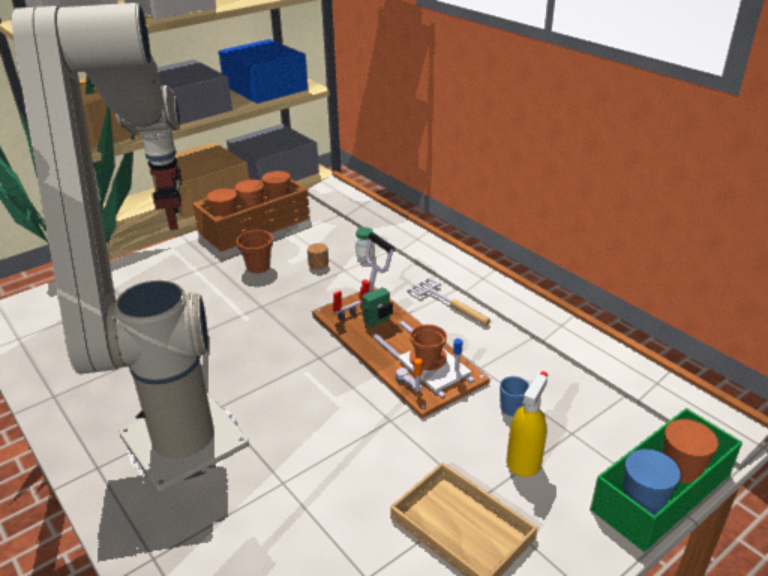

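The scene view shows the clamp board with its knob at (272,270), peg at (310,252), red tab at (438,312) and grip at (400,310). The cup is at (215,280) and the spray at (208,225); both are off the knob end. The side view agrees. Next I fit the board frame.

Run:
```python
from h import *
A=[]
for n in("scene","side"):
    f=np.load(n+".npz"); P,im=f["P"],f["im"]
    h=cv2.cvtColor(im,cv2.COLOR_RGB2HSV)
    m=(P[...,2]>11)&(P[...,2]<25)&(P[...,0]>380)&(P[...,0]<780)&(P[...,1]>-360)&(P[...,1]<300)&(h[...,1]>90)&(h[...,0]<18)&(f["d"]>0)
    k,l,s,c=cv2.connectedComponentsWithStats(cv2.morphologyEx(m.astype(np.uint8),cv2.MORPH_CLOSE,np.ones((5,5))))
    i=1+s[1:,4].argmax(); q=P[m&(l==i)][:,:2]; A.append(q)
    print(n,s[i],cv2.minAreaRect(q.astype(np.float32)))
(c,wh,a)=cv2.minAreaRect(np.vstack(A).astype(np.float32)); print(c,wh,a)
for n in("scene","side"):
    f=np.load(n+".npz"); P,im=f["P"],f["im"]
    for nm,lo,hi in (("spray",(400,-560),(600,-330)),("twinepot",(400,200),(800,640))):
        m=(P[...,2]>30)&(P[...,0]>lo[0])&(P[...,0]<hi[0])&(P[...,1]>lo[1])&(P[...,1]<hi[1])&(f["d"]>0)
        k,l,s,c=cv2.connectedComponentsWithStats(m.astype(np.uint8))
        for i in range(1,k):
            if s[i,4]>100: print(n,nm,np.percentile(P[l==i],[3,97],axis=0).round().tolist())
```

```text
scene [ 162  186  158   88 4215] ((575.9998779296875, -48.89805603027344), (499.8037414550781, 211.85641479492188), 86.6893081665039)
side [ 208  195  118   82 2707] ((570.34375, -54.702392578125), (503.41888427734375, 214.64837646484375), 86.9938735961914)
(572.6951293945312, -52.6646728515625) (507.7030334472656, 218.2191925048828) 86.73346710205078
scene spray [[515.0, -543.0, 36.0], [582.0, -496.0, 219.0]]
scene twinepot [[448.0, 471.0, 34.0], [549.0, 564.0, 101.0]]
scene twinepot [[624.0, 385.0, 33.0], [679.0, 440.0, 62.0]]
scene twinepot [[769.0, 341.0, 49.0], [799.0, 393.0, 87.0]]
side spray [[496.0, -559.0, 38.0], [575.0, -513.0, 221.0]]
side twinepot [[445.0, 463.0, 36.0], [542.0, 565.0, 102.0]]
side twinepot [[759.0, 335.0, 32.0], [797.0, 385.0, 88.0]]
side twinepot [[613.0, 378.0, 33.0], [671.0, 433.0, 64.0]]
```

>>> arm_command(rows=[0,0,0.23,-1,-1,-0.8,1,0,0,0.23,-1,-1,-0.8,1,0,0,0.23,-1,-1,-0.8,1,0,0,0.23,-1,-1,-0.8,1,0,0,0.23,-1,-1,-0.8,1])

```text
t: 0.6
ee_pos: [318.0, 449.3, 306.3]
orientation: [-1.772, -2.594, -0.002]
ft_force: [0.4, 0.8, 0.8]
width: 87.2
grasp_force: 0.0
```

>>> arm_command(rows=[0,0,0.139,-1,0,0,1,0,0,0.139,-1,0,0,1,0,0,0.139,-1,0,0,1,0,0,0.139,-1,0,0,1])

```text
t: 1.0
ee_pos: [347.4, 374.9, 305.6]
orientation: [-2.287, -2.154, 0.001]
ft_force: [0.1, 0.5, -0.3]
width: 88.0
grasp_force: 0.0
```

>>> arm_command(rows=[0,0,0,-1,1,0,1,0,0,0,-1,1,0,1,0,0,0,-1,1,0,1])

```text
t: 1.3
ee_pos: [424.4, 289.4, 305.6]
orientation: [2.281, 2.159, -0.0]
ft_force: [0.2, 0.4, 0.1]
width: 88.2
grasp_force: 0.0
```

>>> arm_command(rows=[0,0,0,-1,0.5,0,1,0,0,0,-1,0.5,0,1])

```text
t: 1.5
ee_pos: [458.2, 208.5, 305.4]
orientation: [-2.279, -2.162, 0.001]
ft_force: [1.1, -0.1, 0.0]
width: 87.7
grasp_force: 0.0
```

>>> arm_command(rows=[0,0,0,-1,0.5,0,1,0,0,0,-1,0.5,0,1])

```text
t: 1.7
ee_pos: [493.7, 125.9, 305.6]
orientation: [-2.28, -2.161, 0.0]
ft_force: [1.0, 1.1, -0.2]
width: 87.3
grasp_force: 0.0
```

>>> arm_command(rows=[0,0,0,-1,0.5,0,1,0,0,0,-1,0.5,0,1])

```text
t: 1.9
ee_pos: [529.3, 43.6, 305.6]
orientation: [-2.28, -2.161, -0.0]
ft_force: [0.6, -0.1, -0.1]
width: 87.9
grasp_force: 0.0
```

>>> arm_command(rows=[0,0,0,-1,0.5,0,1,0,0,0,-1,0.5,0,1])

```text
t: 2.1
ee_pos: [564.8, -38.7, 305.5]
orientation: [-2.28, -2.161, -0.0]
ft_force: [-0.6, 0.5, -0.3]
width: 87.8
grasp_force: 0.0
```

>>> arm_command(rows=[0,0,0,-1,0.5,0,1,0,0,0,-1,0.5,0,1,0,0,0,-1,0.5,0,1])

```text
t: 2.4
ee_pos: [601.0, -122.5, 305.1]
orientation: [2.284, 2.156, -0.0]
ft_force: [0.6, 1.2, -0.1]
width: 88.1
grasp_force: 0.0
```

Run:
```python
from h import *
p=ctrl.camera_params("wrist"); print(p)
o=ctrl.get_obs(); print(o["ee_pos"],o["orientation"],o["ft_force"],o["qpos"])
im,d=ctrl.get_image("wrist"); np.savez("w.npz",im=im,d=d,pos=o["ee_pos"],ori=o["orientation"]); cv2.imwrite("pics/w1.png",im[:,:,::-1])
```

```text
{'camera_matrix': array([[297.31863964,   0.        , 254.0882904 ],
       [  0.        , 297.31863964, 188.56160825],
       [  0.        ,   0.        ,   1.        ]]), 'tool_from_camera': array([[-7.41092398e-04, -9.55631154e-01, -2.94565017e-01,
         8.15625038e+01],
       [ 9.99999164e-01, -1.02034555e-03,  7.94331299e-04,
         5.27837736e-01],
       [-1.05964584e-03, -2.94564182e-01,  9.55631111e-01,
        -1.43007240e+02],
       [ 0.00000000e+00,  0.00000000e+00,  0.00000000e+00,
         1.00000000e+00]])}
[ 600.95882706 -122.54557535  305.06759874] [ 2.28386144e+00  2.15603179e+00 -1.89123486e-04] [ 0.5796509   1.22943428 -0.06506207] [-2.20299479e-01  3.41814166e-01  1.59806134e+00 -5.95003943e-04
  1.20111073e+00 -1.62518253e-01]
```

View pics/w1.png

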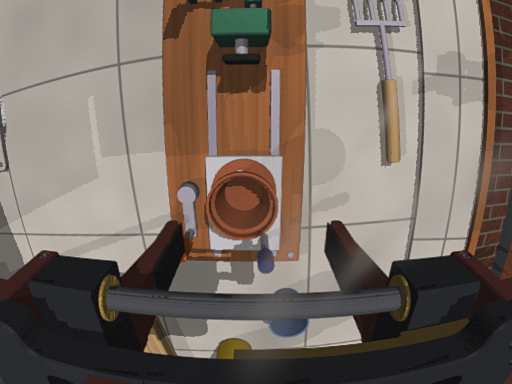

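The wrist view shows the knob at (265,258), the latch arm running from (187,195) to about (188,250) and so open, and the pot centred near (243,203). The cup and spray are clear of the board.

```bash
cat >> h.py <<'E'
O=np.array([588.,-53.]); CX=np.array([.998,-.056]); CY=np.array([.056,.998])
def toclamp(p): q=np.asarray(p)[:2]-O; return np.array([q@CX,q@CY])
def wray(u,v,z,pos,ori):
    p=ctrl.camera_params("wrist"); K=p["camera_matrix"]; T=p["tool_from_camera"]
    a=np.array([u-K[0,2],v-K[1,2]]); r=np.hypot(*a); th=r/K[0,0]
    c=np.array([*(a/r*np.sin(th)),np.cos(th)]); Rm=R.from_rotvec(ori).as_matrix()
    d=Rm@T[:3,:3]@c; o=pos+Rm@T[:3,3]; return o+d*(z-o[2])/d[2]
E
python3 - <<'E'
from h import *
f=np.load("w.npz"); im=f["im"]; h=cv2.cvtColor(im,cv2.COLOR_RGB2HSV)
m=cv2.inRange(h,(112,80,30),(130,255,255)); k,l,s,c=cv2.connectedComponentsWithStats(m)
for i in range(1,k):
    if s[i,4]>30: print(s[i],c[i],h[l==i].mean(0))
for nm,u,v,z in(("knobtop",265,253,125),("knob c",265,259,107),("pot",243,203,108),("hinge",188,191,38),("bl",189,259,18),("br",299,261,18)):
    p=wray(u,v,z,f["pos"],f["ori"]); print(nm,p.round(),toclamp(p).round())
for n in("scene","side"):
    g=np.load(n+".npz");hh=cv2.cvtColor(g["im"],cv2.COLOR_RGB2HSV);P=g["P"]
    for nm,lo,hi,b in(("knob",(100,120,50),(125,255,255),(600,-250)),("peg",(5,150,100),(20,255,255),(492,-235)),("tab",(0,150,80),(5,255,255),(514,114)),("grip",(0,0,0),(180,255,60),(660,112))):
        q=P[(cv2.inRange(hh,lo,hi)>0)&(np.hypot(P[...,0]-b[0],P[...,1]-b[1])<(60 if nm=="grip" else 35))&(P[...,2]>(190 if nm=="grip" else 85))]
        print(n,nm,len(q),q.mean(0).round(),toclamp(q.mean(0)).round())
E
```

```text
[258 250   8  22  66] [260.27272727 261.42424242] [116.3030303   94.31818182  89.48484848]
knobtop [ 609. -225.  125.] [  31. -170.]
knob c [ 609. -244.  107.] [  32. -190.]
pot [ 586. -164.  108.] [   4. -110.]
hinge [ 502. -166.   38.] [ -79. -117.]
bl [ 482. -292.   18.] [ -93. -245.]
br [ 667. -306.   18.] [  93. -248.]
scene knob 51 [ 613. -241.  114.] [  35. -186.]
scene peg 34 [ 500. -226.  105.] [ -78. -178.]
scene tab 51 [519. 118. 104.] [-79. 166.]
scene grip 272 [669. 117. 213.] [ 71. 175.]
side knob 47 [ 602. -251.  114.] [  25. -197.]
side peg 49 [ 491. -237.  105.] [ -86. -189.]
side tab 24 [510. 110. 101.] [-87. 158.]
side grip 74 [655. 109. 213.] [ 58. 165.]
```

>>> arm_command(rows=[0,0,0,-1,0.16,0,1,0,0,0,-1,0.16,0,1,0,0,0,-1,0.16,0,1])

```text
t: 2.75
ee_pos: [607.6, -201.2, 305.3]
orientation: [-2.284, -2.157, 0.001]
ft_force: [-0.2, -0.3, -1.2]
width: 87.6
grasp_force: 0.0
```

>>> arm_command(rows=[0,0,0,-0.5,0,0.5,1,0,0,0,-0.5,0,1,1,0,0,0,-0.5,0,1,1])

```text
t: 3.05
ee_pos: [601.6, -237.2, 219.8]
orientation: [-2.275, -2.151, 0.007]
ft_force: [-0.1, 0.4, -0.4]
width: 87.7
grasp_force: 0.0
```

>>> arm_command(rows=[0,0,0,0,0,0.6,1,0,0,0,0,0,0.6,1,0,0,0,0,0,0.6,1])

```text
t: 3.35
ee_pos: [605.6, -238.4, 179.0]
orientation: [-2.281, -2.159, 0.0]
ft_force: [1.2, 0.6, 0.5]
width: 88.1
grasp_force: 0.0
```

Run:
```python
from h import *
o=ctrl.get_obs(); print(o["ee_pos"],toclamp(o["ee_pos"]),o["ft_force"])
im,d=ctrl.get_image("wrist"); cv2.imwrite("pics/w2.png",im[:,:,::-1])
```

```text
[ 605.57519313 -238.43485673  178.95754211] [  27.92439472 -184.0797762 ] [1.1709639  0.56681148 0.48021492]
```

View pics/w2.png

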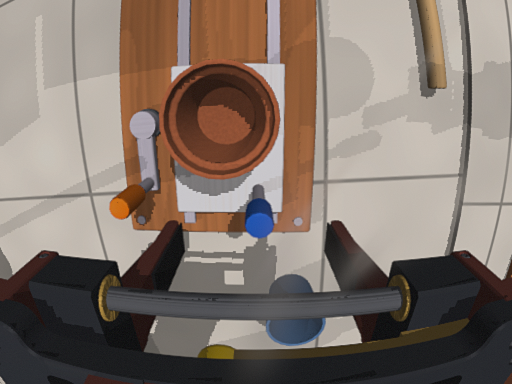

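The knob, with its top near (259,228), lies centrally between the fingers. The orange peg's top is at about (121,209).

Run:
```python
from h import *
o=ctrl.get_obs()
for nm,u,v,z in(("knobtop",259,228,125),("pegtop",121,209,115)):
    p=wray(u,v,z,o["ee_pos"],o["orientation"]); print(nm,p.round(),toclamp(p).round(1), (toclamp(p)-toclamp(o["ee_pos"])).round(1))
```

```text
knobtop [ 610. -249.  125.] [  33.1 -194.4] [ 4.4 -9.7]
pegtop [ 500. -233.  115.] [ -77.4 -184.4] [-106.2    0.3]
```

>>> arm_command(rows=[0,0,0,-0.1,0.05,0.4,1,0,0,0,-0.1,0.05,0.88,1,0,0,0,-0.1,0.05,0.88,1,0,0,0,-0.1,0.05,0.88,-1,0,0,0,-0.1,0.05,0.88,-1])

```text
t: 3.9
ee_pos: [610.5, -248.7, 110.4]
orientation: [2.281, 2.155, 0.003]
ft_force: [-0.0, -0.7, 0.5]
width: 75.4
grasp_force: 0.0
```

>>> arm_command(rows=[0,0,0,0,0,0,-1,0,0,0,0,0,0,-1,0,0,0,0,0,0,-1,0,0,0,0,0,0,-1,0,0,0,0,0,0,-1])

```text
t: 4.4
ee_pos: [608.7, -248.3, 107.4]
orientation: [-2.284, -2.157, -0.0]
ft_force: [0.6, -0.5, 0.5]
width: 35.4
grasp_force: 0.0
```

>>> arm_command(rows=[0,0,0,0,0,0,-1,0,0,0,0,0,0,-1,0,0,0,0,0,0,-1,0,0,0,0,0,0,-1,0,0,0,0,0,0,-1])

```text
t: 4.9
ee_pos: [608.6, -248.2, 107.2]
orientation: [-2.284, -2.157, 0.0]
ft_force: [-0.1, -0.5, -0.9]
width: 21.6
grasp_force: 30.0
```

>>> arm_command(rows=[0,0,0,0.15,0,0,-1,0,0,0,0.3,0,0,-1,0,0,0,0.5,0,0,-1,0,0,0,0.7,0,0,-1,0,0,0,0.9,0,0,-1])

```text
t: 5.4
ee_pos: [612.8, -174.5, 107.2]
orientation: [-2.283, -2.157, 0.0]
ft_force: [-1.2, -1.9, -1.7]
width: 21.4
grasp_force: 30.0
```

>>> arm_command(rows=[0,0,0,0.1,0,0,-1,0,0,0,0.2,0,0,-1,0,0,0,0.25,0,0,-1])

```text
t: 5.7
ee_pos: [613.9, -155.4, 107.2]
orientation: [-2.283, -2.158, 0.0]
ft_force: [-1.7, -1.9, -1.7]
width: 21.3
grasp_force: 30.0
```

>>> arm_command(rows=[0,0,0,0.05,0,0,-1,0,0,0,0.05,0,0,-1])

```text
t: 5.9
ee_pos: [614.0, -151.8, 107.2]
orientation: [-2.284, -2.156, -0.0]
ft_force: [-1.7, 1.8, -1.6]
width: 21.6
grasp_force: 30.0
```

>>> arm_command(rows=[0,0,0,0.05,0,0,-1,0,0,0,0.05,0,0,-1])

```text
t: 6.1
ee_pos: [614.3, -148.2, 107.2]
orientation: [-2.284, -2.156, 0.0]
ft_force: [-1.4, 1.1, -1.5]
width: 21.4
grasp_force: 30.0
```

>>> arm_command(rows=[0,0,0,0.06,0,0,-1,0,0,0,0.06,0,0,-1])

```text
t: 6.3
ee_pos: [614.6, -143.2, 107.2]
orientation: [-2.284, -2.156, 0.0]
ft_force: [-1.7, 1.0, -2.2]
width: 21.7
grasp_force: 30.0
```

>>> arm_command(rows=[0,0,0,0.06,0,0,-1,0,0,0,0.06,0,0,-1])

```text
t: 6.5
ee_pos: [614.7, -140.3, 107.2]
orientation: [2.282, 2.157, -0.003]
ft_force: [-3.2, -9.4, -3.2]
width: 21.4
grasp_force: 30.0
```

>>> arm_command(rows=[0,0,0,0.06,0,0,-1,0,0,0,0.06,0,0,-1])

```text
t: 6.7
ee_pos: [614.9, -137.6, 107.4]
orientation: [2.28, 2.155, -0.006]
ft_force: [-5.3, -20.2, -2.1]
width: 21.6
grasp_force: 30.0
```

>>> arm_command(rows=[0,0,0,0,0,0,1,0,0,0,0,0,0,1,0,0,0,0,0,0,1,0,0,0,0,0,0,1])

```text
t: 7.1
ee_pos: [615.8, -133.6, 107.5]
orientation: [2.283, 2.157, 0.001]
ft_force: [-0.2, 0.5, 0.7]
width: 49.8
grasp_force: 0.0
```

>>> arm_command(rows=[0,0,0,0,0,-0.4,1,0,0,0,0,0,-0.8,1,0,0,0,0,0,-0.8,1])

```text
t: 7.4
ee_pos: [618.2, -134.3, 175.8]
orientation: [2.279, 2.153, 0.007]
ft_force: [-0.1, 0.2, 0.3]
width: 74.0
grasp_force: 0.0
```

>>> arm_command(rows=[0,0,0,-0.8,-0.8,0,1,0,0,0,-0.8,-0.8,0,1,0,0,0,-0.8,-0.8,0,1])

```text
t: 7.7
ee_pos: [544.2, -195.9, 170.5]
orientation: [-2.285, -2.153, 0.003]
ft_force: [-0.9, 0.5, 0.5]
width: 87.7
grasp_force: 0.0
```

>>> arm_command(rows=[0,0,0,-0.46,-0.6,0,1,0,0,0,-0.46,-0.6,0,1,0,0,0,-0.46,-0.6,0,1])

```text
t: 8.0
ee_pos: [497.0, -228.6, 171.0]
orientation: [-2.286, -2.154, -0.0]
ft_force: [0.5, 0.0, -0.6]
width: 87.5
grasp_force: 0.0
```

Run:
```python
from h import *
o=ctrl.get_obs(); print(o["ee_pos"],toclamp(o["ee_pos"]),o["ft_force"])
im,d=ctrl.get_image("wrist"); cv2.imwrite("pics/w3.png",im[:,:,::-1])
```

```text
[ 496.96859195 -228.55609264  171.03030524] [ -81.01820404 -180.3027393 ] [ 0.46591841  0.02904221 -0.61991513]
```

View pics/w3.png

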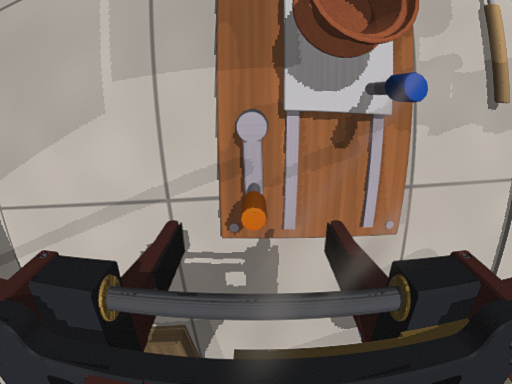

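The carriage is home. The peg's top is at (254,217), centred between the fingers.

>>> arm_command(rows=[0,0,0,-0.05,0,0.5,1,0,0,0,-0.05,0,0.95,1,0,0,0,-0.05,0,0.95,1,0,0,0,-0.05,0,0.95,-1,0,0,0,-0.05,0,0.95,-1])

```text
t: 8.55
ee_pos: [499.1, -232.3, 96.8]
orientation: [2.282, 2.156, 0.002]
ft_force: [-0.9, -1.1, -0.1]
width: 75.4
grasp_force: 0.0
```

>>> arm_command(rows=[0,0,0,0,0,0,-1,0,0,0,0,0,0,-1,0,0,0,0,0,0,-1,0,0,0,0,0,0,-1,0,0,0,0,0,0,-1])

```text
t: 9.05
ee_pos: [497.5, -232.3, 95.5]
orientation: [2.284, 2.157, 0.0]
ft_force: [0.1, 0.3, 1.5]
width: 35.3
grasp_force: 0.0
```

>>> arm_command(rows=[0,0,0,0,0,0,-1,0,0,0,0,0,0,-1,0,0,0,0,0,0,-1,0,0,0,0,0,0,-1,0,0,0,0,0,0,-1])

```text
t: 9.55
ee_pos: [497.4, -232.3, 95.2]
orientation: [-2.284, -2.157, 0.0]
ft_force: [-0.6, -1.8, 1.0]
width: 19.6
grasp_force: 30.0
```

>>> arm_command(rows=[0,0,0,0.03,0.16,0,-1,0,0,0,0.09,0.3,0,-1,0,0,0,0.175,0.425,0,-1,0,0,0,0.28,0.53,0,-1,0,0,0,0.41,0.61,0,-1])

```text
t: 10.05
ee_pos: [547.7, -203.0, 95.5]
orientation: [-2.283, -2.158, 0.003]
ft_force: [-4.0, -6.5, 5.8]
width: 19.7
grasp_force: 30.0
```

>>> arm_command(rows=[0,0,0,0.07,0.03,0,-1,0,0,0,0.14,0.05,0,-1,0,0,0,0.2,0.07,0,-1,0,0,0,0.25,0.08,0,-1])

```text
t: 10.45
ee_pos: [555.7, -183.5, 95.5]
orientation: [2.282, 2.158, -0.002]
ft_force: [-2.5, -7.7, 3.0]
width: 19.3
grasp_force: 30.0
```

>>> arm_command(rows=[0,0,0,0.05,0,0,-1,0,0,0,0.08,0,0,-1,0,0,0,0.08,0,0,-1])

```text
t: 10.75
ee_pos: [557.0, -177.0, 95.6]
orientation: [2.281, 2.156, 0.0]
ft_force: [1.7, -3.7, -1.5]
width: 19.5
grasp_force: 30.0
```

>>> arm_command(rows=[0,0,0,0.04,0,0,-1,0,0,0,0.04,0,0,-1])

```text
t: 10.95
ee_pos: [557.4, -173.8, 95.6]
orientation: [2.281, 2.156, 0.001]
ft_force: [2.6, -4.7, -0.8]
width: 19.7
grasp_force: 30.0
```

>>> arm_command(rows=[0,0,0,0.04,0,0,-1,0,0,0,0.04,0,0,-1])

```text
t: 11.15
ee_pos: [557.7, -170.6, 95.7]
orientation: [2.281, 2.156, 0.002]
ft_force: [2.9, -4.3, -1.1]
width: 19.6
grasp_force: 30.0
```

>>> arm_command(rows=[0,0,0,0.04,0,0,-1,0,0,0,0.04,0,0,-1])

```text
t: 11.35
ee_pos: [558.0, -167.6, 95.6]
orientation: [2.281, 2.155, 0.001]
ft_force: [3.1, -4.4, -1.4]
width: 19.7
grasp_force: 30.0
```

>>> arm_command(rows=[0,0,0,0.04,0,0,-1,0,0,0,0.04,0,0,-1])

```text
t: 11.55
ee_pos: [558.0, -166.8, 95.6]
orientation: [2.278, 2.154, -0.002]
ft_force: [0.9, -19.5, -3.2]
width: 19.3
grasp_force: 30.0
```

Run:
```python
from h import *
o=ctrl.get_obs(); print(o["ee_pos"],toclamp(o["ee_pos"]),o["ft_force"])
im,d=ctrl.get_image("wrist"); cv2.imwrite("pics/w4.png",im[:,:,::-1])
```

```text
[ 558.03814304 -166.82110728   95.63283751] [ -23.52795123 -115.27132906] [  0.85537671 -19.45340112  -3.21761598]
```

View pics/w4.png

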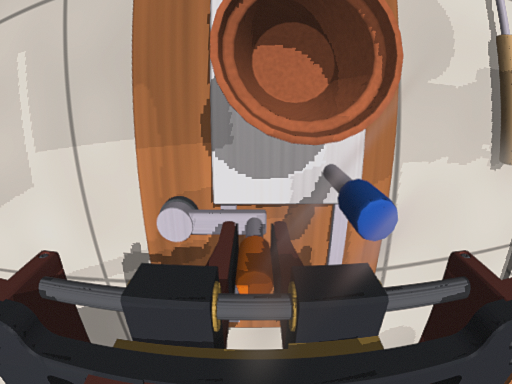

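The latch arm lies straight across behind the carriage, from hinge (177,220) to peg (257,265), and the force rose at its stop. Next I release and go to the catch.

>>> arm_command(rows=[0,0,0,0,0,0,1,0,0,0,0,0,0,1,0,0,0,0,0,0,1,0,0,0,0,0,0,1,0,0,0,0,0,0,1])

```text
t: 12.1
ee_pos: [556.7, -163.2, 95.2]
orientation: [-2.284, -2.157, -0.0]
ft_force: [-1.2, -0.6, -0.2]
width: 56.1
grasp_force: 0.0
```

>>> arm_command(rows=[0,0,0,0,0,-0.4,1,0,0,0,0,0,-0.8,1,0,0,0,0,0,-1,1,0,0,0,0,0,-1,1])

```text
t: 12.5
ee_pos: [558.2, -163.8, 177.8]
orientation: [2.281, 2.154, 0.004]
ft_force: [0.2, 0.5, -1.0]
width: 86.5
grasp_force: 0.0
```

>>> arm_command(rows=[0,0,0,1,-0.75,0,-1,0,0,0,1,-0.75,0,-1,0,0,0,1,-0.75,0,-1])

```text
t: 12.8
ee_pos: [496.2, -76.6, 173.3]
orientation: [-2.277, -2.156, 0.006]
ft_force: [0.2, -0.3, -0.6]
width: 67.1
grasp_force: 0.0
```

>>> arm_command(rows=[0,0,0,1,0,0,-1,0,0,0,1,0,0,-1,0,0,0,1,0,0,-1])

```text
t: 13.1
ee_pos: [505.9, 2.0, 174.4]
orientation: [-2.28, -2.16, 0.0]
ft_force: [0.1, 0.2, -0.1]
width: 43.1
grasp_force: 0.0
```

>>> arm_command(rows=[0,0,0,0.85,0,0,-1,0,0,0,0.85,0,0,-1,0,0,0,0.85,0,0,-1])

```text
t: 13.4
ee_pos: [510.0, 68.5, 174.6]
orientation: [-2.281, -2.16, 0.001]
ft_force: [-0.2, -0.1, 0.5]
width: 19.1
grasp_force: 0.0
```

Run:
```python
from h import *
o=ctrl.get_obs(); print(o["ee_pos"],toclamp(o["ee_pos"]),o["ft_force"],o["width"])
im,d=ctrl.get_image("wrist"); cv2.imwrite("pics/w5.png",im[:,:,::-1])
```

```text
[510.02850939  68.51624086 174.5653795 ] [-84.62045712 116.9068049 ] [-0.17584496 -0.06537902  0.5388574 ] 19.08672114846862
```

View pics/w5.png

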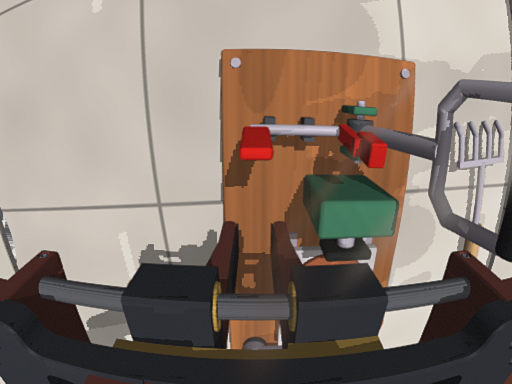

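The red tab's top, at about (257,153), is straight ahead of the closed fingers. The dog is at (362,145) and the lever is to the right.

>>> arm_command(rows=[0,0,0,0,0,0.4,-1,0,0,0,0,0,0.78,-1,0,0,0,0,0,0.78,-1,0,0,0,0,0,0.78,-1])

```text
t: 13.85
ee_pos: [509.6, 66.3, 112.7]
orientation: [-2.285, -2.155, 0.002]
ft_force: [0.1, -0.3, 0.5]
width: 0.7
grasp_force: 0.0
```

>>> arm_command(rows=[0,0,0,0.2,0,0,-1,0,0,0,0.4,0,0,-1,0,0,0,0.6,0,0,-1,0,0,0,0.8,0,0,-1])

```text
t: 14.25
ee_pos: [514.4, 132.1, 114.1]
orientation: [2.284, 2.156, 0.003]
ft_force: [-0.6, -0.4, 0.2]
width: 0.1
grasp_force: 0.0
```

>>> arm_command(rows=[0,0,0,0.2,0,0,-1,0,0,0,0.4,0,0,-1,0,0,0,0.55,0,0,-1,0,0,0,0.55,0,0,-1])

```text
t: 14.65
ee_pos: [516.2, 177.0, 112.9]
orientation: [2.282, 2.159, 0.001]
ft_force: [-0.3, 0.2, 0.2]
width: 0.3
grasp_force: 0.0
```

>>> arm_command(rows=[0,0,0,0,0,-0.5,1,0,0,0,0,0,-1,1,0,0,0,0,0,-1,1,0,0,0,0,0,-1,1])

```text
t: 15.05
ee_pos: [516.4, 175.2, 193.6]
orientation: [2.284, 2.156, 0.002]
ft_force: [-0.7, -0.4, -1.1]
width: 29.0
grasp_force: 0.0
```

>>> arm_command(rows=[0,0,0,-0.7,0,-0.8,1,0,0,0,-0.7,0,-0.8,1,0,0,0,-0.7,0,-0.8,1])

```text
t: 15.35
ee_pos: [513.7, 117.6, 258.6]
orientation: [2.285, 2.153, 0.003]
ft_force: [0.6, 0.6, 0.5]
width: 53.0
grasp_force: 0.0
```

Run:
```python
from h import *
o=ctrl.get_obs(); print(o["ee_pos"],toclamp(o["ee_pos"]),o["ft_force"],o["width"])
im,d=ctrl.get_image("wrist"); cv2.imwrite("pics/w6.png",im[:,:,::-1])
```

```text
[513.6945469  117.59867362 258.57609416] [-83.71036791 166.0963709 ] [0.64782382 0.61084684 0.45331449] 53.0409247680171
```

View pics/w6.png

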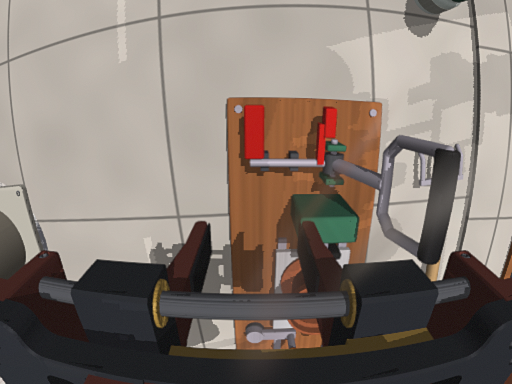

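The catch lies flat, with tab and dog pointing up-image at (255,130) and (328,135). The grip bar runs from (449,150) to (430,262).

Run:
```python
from h import *
o=ctrl.get_obs(); im,d=ctrl.get_image("wrist")
m=(cv2.inRange(cv2.cvtColor(im,cv2.COLOR_RGB2HSV),(0,0,0),(180,255,50))>0); m[:,:400]=0;m[:140]=0;m[258:]=0;m[:,470:]=0
v,u=np.nonzero(m); print(len(u),u.mean(),v.mean())
for a in((u.mean(),v.mean()),(447,150),(430,262)):
    p=wray(*a,210,o["ee_pos"],o["orientation"]); print(p.round(),toclamp(p).round(1),(toclamp(p)-toclamp(o["ee_pos"])).round(1))
```

```text
809 437.83312731767614 218.75401730531522
[661. 107. 210.] [ 63.5 163.9] [148.  -3.]
[662. 163. 210.] [ 61.5 219.6] [146.   52.7]
[661.  67. 210.] [ 66.4 123.5] [150.9 -43.4]
```

>>> arm_command(rows=[0,0,0,0.04,0.5,-0.1,1,0,0,0,0.04,0.92,-0.1,1,0,0,0,0.04,0.92,-0.1,1,0,0,0,0.04,0.92,-0.1,1])

```text
t: 15.85
ee_pos: [585.3, 118.9, 262.1]
orientation: [-2.282, -2.155, 0.006]
ft_force: [-1.1, -0.6, 0.4]
width: 87.3
grasp_force: 0.0
```

>>> arm_command(rows=[0,0,0,0,0.5,0,1,0,0,0,0,0.92,0,1,0,0,0,0,0.92,0,1,0,0,0,0,0.92,0,1])

```text
t: 16.25
ee_pos: [658.3, 114.5, 263.1]
orientation: [-2.282, -2.156, 0.004]
ft_force: [-0.2, -0.5, 0.2]
width: 87.7
grasp_force: 0.0
```

>>> arm_command(rows=[0,0,0,0,0,0.3,1,0,0,0,0,0,0.6,1,0,0,0,0,0,0.72,1,0,0,0,0,0,0.72,-1,0,0,0,0,0,0.72,-1])

```text
t: 16.75
ee_pos: [659.7, 114.5, 208.0]
orientation: [2.284, 2.157, 0.0]
ft_force: [0.5, -0.8, 1.3]
width: 75.1
grasp_force: 0.0
```

>>> arm_command(rows=[0,0,0,0,0,0,-1,0,0,0,0,0,0,-1,0,0,0,0,0,0,-1,0,0,0,0,0,0,-1,0,0,0,0,0,0,-1])

```text
t: 17.25
ee_pos: [660.0, 114.2, 207.5]
orientation: [2.284, 2.157, 0.0]
ft_force: [-0.7, 0.1, -0.8]
width: 35.0
grasp_force: 0.0
```

>>> arm_command(rows=[0,0,0,0,0,0,-1,0,0,0,0,0,0,-1,0,0,0,0,0,0,-1,0,0,0,0,0,0,-1])

```text
t: 17.65
ee_pos: [661.4, 114.1, 208.0]
orientation: [2.283, 2.155, 0.004]
ft_force: [4.6, -1.3, 1.1]
width: 21.3
grasp_force: 30.0
```

>>> arm_command(rows=[0,0,0,0,-0.15,-0.05,-1,0,0,0,0,-0.31,-0.07,-1,0,0,0,0,-0.47,-0.09,-1,0,0,0,0,-0.63,-0.095,-1])

```text
t: 18.05
ee_pos: [613.1, 117.1, 217.5]
orientation: [2.28, 2.153, 0.012]
ft_force: [9.0, -0.6, 7.4]
width: 21.3
grasp_force: 30.0
```

>>> arm_command(rows=[0,0,0,0,-0.15,0.005,-1,0,0,0,0,-0.31,0.025,-1,0,0,0,0,-0.47,0.05,-1,0,0,0,0,-0.63,0.095,-1])

```text
t: 18.45
ee_pos: [563.2, 120.7, 210.1]
orientation: [2.28, 2.153, 0.014]
ft_force: [9.5, 0.5, 5.1]
width: 21.3
grasp_force: 30.0
```

>>> arm_command(rows=[0,0,0,0,-0.15,0.055,-1,0,0,0,0,-0.29,0.115,-1,0,0,0,0,-0.42,0.18,-1,0,0,0,0,-0.5,0.23,-1])

```text
t: 18.85
ee_pos: [523.3, 123.2, 191.2]
orientation: [2.28, 2.153, 0.014]
ft_force: [7.9, 1.4, 10.6]
width: 21.7
grasp_force: 30.0
```

>>> arm_command(rows=[0,0,0,0,-0.07,0.05,-1,0,0,0,0,-0.07,0.05,-1])

```text
t: 19.05
ee_pos: [517.5, 123.5, 187.0]
orientation: [2.28, 2.154, 0.013]
ft_force: [8.8, 1.0, 4.6]
width: 21.1
grasp_force: 30.0
```

>>> arm_command(rows=[0,0,0,0,-0.05,0.035,-1,0,0,0,0,-0.05,0.035,-1])

```text
t: 19.25
ee_pos: [516.9, 123.7, 186.5]
orientation: [2.276, 2.151, 0.021]
ft_force: [12.3, -2.2, 15.2]
width: 21.4
grasp_force: 30.0
```

>>> arm_command(rows=[0,0,0,0,-0.05,0.035,-1,0,0,0,0,-0.05,0.035,-1])

```text
t: 19.45
ee_pos: [516.4, 123.8, 186.1]
orientation: [2.272, 2.148, 0.03]
ft_force: [17.5, -6.2, 27.8]
width: 21.7
grasp_force: 30.0
```

>>> arm_command(rows=[0,0,0,0,0,-0.01,-1,0,0,0,0,0,-0.01,-1,0,0,0,0,0,-0.01,-1,0,0,0,0,0,-0.01,-1,0,0,0,0,0,-0.01,-1])

```text
t: 19.95
ee_pos: [516.5, 123.8, 186.2]
orientation: [2.273, 2.147, 0.03]
ft_force: [20.0, -6.4, 20.0]
width: 21.6
grasp_force: 30.0
```

Run:
```python
from h import *
a=cloud("scene")[0][150:260,140:320]; b=cloud("side")[0][140:290,180:360]
t=lambda i:cv2.resize(i[:,:,::-1],(400,300),interpolation=cv2.INTER_CUBIC)
w=ctrl.get_image("wrist")[0][:,:,::-1]
cv2.imwrite("pics/end.png",np.vstack([np.hstack([t(a),t(b)]),np.hstack([cv2.resize(w,(400,300)),np.zeros((300,400,3),np.uint8)])]))
o=ctrl.get_obs(); print(o["ee_pos"],o["ft_force"],o["width"],o["t"])
```

```text
[516.46958801 123.7468668  186.17543736] [19.89370898 -6.26913082 19.56018005] 21.3471353470287 20.1
```

View pics/end.png

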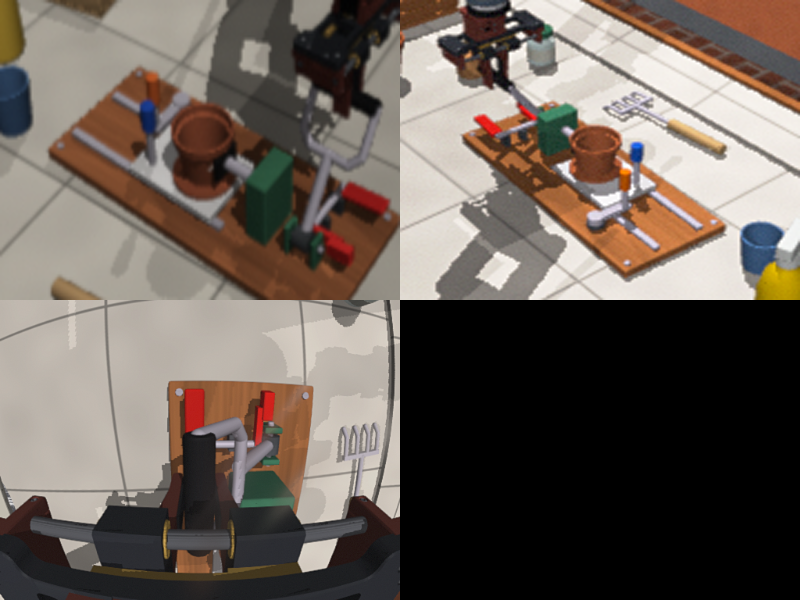

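The lever is pulled over with the pad on the pot, the latch lies across behind the carriage, the catch is flat, and the grip bar is held between the fingers at (199,510). The bystanders are untouched.

```bash
python3 -c "
from workcell import ctrl
print(ctrl.close_job())"
```

```text
the job is handed in; nothing more can be done
None
```

The job is handed in: the carriage is home and latched, the catch is flipped flat, and the lever is held gripped at its stop, after about 20 s of the 72 s allowed; the hand-in gave no verdict.

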